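# Pin the roof and storey to the model's core

## Task

Lay the roof slab flat and square on the storey of the architectural model, hole over hole, and let go. Then push the red-headed pin from the cork stand down through roof and storey into the hidden hole in the core below, feeling for it by sliding the slabs along with the pin, pressing gently (always under 40 N), until its head sits on the roof. Let go, with roof and storey still square to the baseboard and everything else left alone.

Things in the scene. Friction and masses are not known exactly. Their poses are not given: they have to be found in the camera images.
- base: the model's plywood baseboard, fixed to the table, 200 (x) x 180 (y) x 10 mm; origin at the centre of its underside. A wooden core block, 80 x 80 x 40 mm, is fixed centrally on it, twisted about the vertical by an angle that differs each time and is not measured (core top 50 mm above the table)
- board_top (a point): centre of the baseboard's top, right under the core's centre. In the core's top is a vertical blind hole 14 mm across, 34 mm deep, with a 1.5 mm chamfer. It is hidden by the storey and lies 8 mm off the core's centre, towards one of the core's four side faces, so in an unmeasured direction that has to be found by feel
- storey_mid (a point): centre (half-way up) of the pale storey slab, 120 (x) x 60 (y) x 20 mm, 110 g, z up, lying loose on the core, free to slide (top 70 mm above the table), within 2 mm of the board's centre and 0.05 rad of square to it (x along the board's x); a vertical 14 mm hole with 1.5 mm chamfers goes through its centre
- roof_mid (a point): centre (half-way up the slab) of the plank roof slab, 120 (x) x 60 (y) x 24 mm thick, about 140 g, z up, flat on the table at the start; a vertical 14 mm hole with 1.5 mm chamfers goes through its centre; on top along each short end runs a dark rib 8 mm wide, 6 mm high
- stand: cork block, fixed, 60 x 60 x 75 mm, origin at the centre of its underside, in which the pin stands upright at the start in a central hole of 16 mm, 72 mm deep, its head resting on the block's top
- pin_head (a point): centre of the pin's head: a red block 24 x 24 (x, y) x 40 (z) mm on a brass rod of 12 mm diameter and 68 mm length that points down (z up); the rod's lowest 6 mm taper to a flat tip 6 mm wide. The tip is 88 mm, the head's underside 20 mm below this point. About 90 g in all
- pin_tip (a point): centre of the flat lower tip of the pin
- pin_shoulder (a point): centre of the underside of the pin's head, 68 mm above the tip
- pin: the pin; origin at its tip, z up along the rod
- roof: the roof slab; origin at the centre of its underside
- storey: the storey slab; origin at the centre of its underside
- cork_house: bystander on the baseboard: cork house, 22 x 22 x 20 mm high, loose; origin under it
- white_block: bystander on the baseboard: white massing block, 16 x 24 x 24 mm high, loose; origin under it
- tree: bystander on the baseboard: green model tree, 20 mm across, 33 mm high, loose; origin under it
- glue_stick: bystander: upright green glue stick, 26 mm across, 90 mm high; origin under it
- offcut: bystander: wood offcut lying flat, 100 x 35 x 18 mm; origin under it
Things that resemble listed ones, but are neither listed nor needed, are in the scene too. Of the things that look like the storey, the largest one is meant. Leave any purple look-alike of the pin alone.

How it is judged:
By the outcome, as a careful person would: the job done as asked, in the order asked, and still so for the second after the job is handed in, with the robot touching nothing.
It also fails if it takes over 72 s, if anything falls off the work surface, if the arm or the gripper's body presses on something with over 40 N, if the wrist force passes 120 N, or if a joint passes its speed limit or range.

## Robot

A 6-joint arm with a two-finger parallel gripper is mounted at the origin on the work surface. World frame = base frame: x ahead of the robot, y to its left, z up, the work surface at z = 0. Lengths are in m, angles in degrees, forces in N, time in s.
With the tool pointing down it reaches from about 0.4 to 0.825 m from the base axis. Payload 7 kg.
Tool frame: the origin (TCP) lies midway between the tips of the shut fingers; the grasp point (between the pads) lies 19 mm behind it; z points along the fingers, y is the direction in which the jaws open and shut (so a half turn about z gives the same grasp; the last joint's range is limited). The gripper opens to 88 mm and grips with 3 to 60 N. Pads are 19 mm wide; open, the fingers measure 130 mm over their backs; the gripper's body (78 mm by 193 mm) begins 47 mm behind the grasp point.
Start: joints at [-57.118, 20.546, 0.682, 0, -70.136, -16.507], TCP at [0.19, -0.648, 0.227] pointing down, gripper open.
Joint ranges: [-176.03, 176.03], [-82.01, 121.73], [-58.28, 71.71], [-173.87, 95.51], [-174.79, -0.11], [-173.66, 173.66]. Speed limits (degrees/s): [136.94, 136.94, 172.46, 180, 180, 180].

## Interface

Orientations are given as a 3x3 rotation matrix whose columns are the frame's x, y, z axes.
In Python, from rig import robot gives the robot as it stands. Calls block until the motion is done:
- robot.goto(position, orientation): joint-space move of the TCP to a pose.
- robot.servo_line(position, ori=None, speed=0.15): straight line of the TCP; ori=None keeps the orientation; speed is the mean speed in m/s.
- robot.movej(angles): joint-space move.
- robot.move_gripper(opening): opening from 0.0 (shut) to 1.0 (fully open); the grip force is fixed at half the most; returns when the fingers have stopped.
- robot.dwell(seconds).
- robot.ik(position, orientation): joint angles nearest the present ones, or None.
- robot.grab_frame(name): name is "scene" or "side" or "wrist"; returns (picture, depth): 420x560x3 uint8, red, green, blue; 420x560 float32, m along the optical axis (not along the pixel's ray), 0 where there is no reading.
- robot.camera_info(name): a dict with "vfov" (degrees; the focal length in pixels is half the picture's height over the tangent of half this angle, whatever the lens; pixels are square), "cx", "cy" (the principal point, pixels), "view" (4x4, takes a point from world to camera coordinates); the wrist camera has in their place "T_tool_cam" (4x4, takes a point from camera to tool coordinates, whose origin is the TCP and whose axes are the flange's). Camera axes: x right, y down, z forward; pixel columns grow to the right and rows downward; lengths in m; the calibration is good to about 2 mm. A picture is of the moment at which its call begins: read the wrist's pose just before it. camera_info takes no time and is no camera call.
A pose or a line that the arm cannot do raises robot.Unreachable and nothing moves.
- robot.job_done(): hands the job in, once; it reports no verdict.
Readings, each from a call of its own:
- robot.read_t(): time.
- robot.read_qpos(): joint angles.
- robot.read_qvel(): joint speeds.
- robot.read_effort(): joint torques, N m.
- robot.read_position(): TCP position.
- robot.read_tcp_rot(): TCP orientation.
- robot.read_force(): force on the tool from outside, world axes, zero at the start.
- robot.read_ft_torque(): the same for the moment, N m.
- robot.read_grip_width(): opening from 0.0 (shut) to 1.0 (fully open).
Only numpy, scipy, OpenCV 4.12 (cv2) and the standard library are available. Lean on these libraries where they do the work, as an engineer would, in place of code of your own. Each camera call takes 0.05 s, during which the arm holds its last target.

## Working session

There is one attempt and no reset: what is moved stays moved. The work goes in short steps, each a Python script; the robot and the scene stay as the last script left them, time stands still between calls to the robot, and variables do not carry over. Pictures are saved under pics/ and viewed, and the job is handed in when it is done.

```bash
ls; mkdir -p pics; python3 - <<'E'
from rig import robot
import cv2,numpy as np
for n in ["scene","side","wrist"]:
    p,d=robot.grab_frame(n)
    cv2.imwrite(f"pics/{n}0.png",p[:,:,::-1]); np.savez(f"pics/{n}0.npz",p=p,d=d)
    print(n,robot.camera_info(n))
print(robot.read_t(),robot.read_position(),robot.read_tcp_rot(),robot.read_force(),robot.read_ft_torque())
E
```

```text
pics
scene {'vfov': 48.908595465457424, 'cx': 272.9311652064481, 'cy': 207.01476623452825, 'view': array([[ 0.14319317,  0.98960676,  0.01319746, -0.08125144],
       [ 0.81580563, -0.11047409, -0.56767653, -0.38944904],
       [-0.56031856,  0.09205396, -0.82314591,  1.29829256],
       [ 0.        ,  0.        ,  0.        ,  1.        ]])}
side {'vfov': 50.64215374156688, 'cx': 271.1151760977594, 'cy': 208.96890482588316, 'view': array([[ 0.99934787, -0.02666204,  0.02435086, -0.51546436],
       [ 0.00895054, -0.47042179, -0.8823963 ,  0.0904539 ],
       [ 0.03498166,  0.88203882, -0.46987637,  1.19803979],
       [ 0.        ,  0.        ,  0.        ,  1.        ]])}
wrist {'vfov': 66.6065631138602, 'cx': 282.6363714086423, 'cy': 210.29494239923568, 'T_tool_cam': array([[-4.94954329e-04, -9.68557532e-01, -2.48789192e-01,
         6.63687589e-02],
       [ 9.99999442e-01, -7.11708830e-04,  7.81291555e-04,
        -2.25680147e-04],
       [-9.33791285e-04, -2.48788667e-01,  9.68557343e-01,
        -1.58022611e-01],
       [ 0.00000000e+00,  0.00000000e+00,  0.00000000e+00,
         1.00000000e+00]])}
0.15 [ 0.19019061 -0.64729626  0.22585511] [[-9.59456688e-01 -2.81855746e-01 -4.49515250e-04]
 [-2.81856081e-01  9.59456035e-01  1.12532043e-03]
 [ 1.14112091e-04  1.20639482e-03 -9.99999266e-01]] [ 0.06548712 -0.10049609 -0.64978279] [ 0.0099007  -0.03062285  0.01789965]
```

View pics/scene0.png

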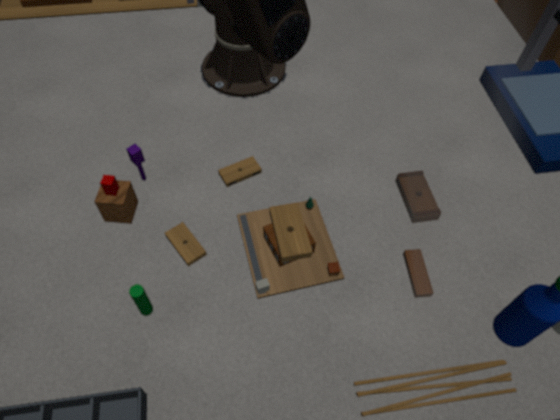

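View pics/side0.png

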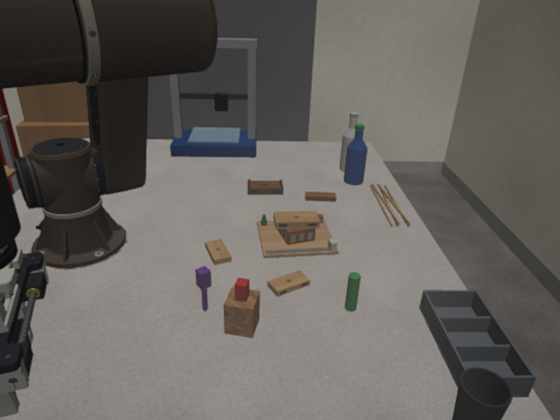

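View pics/wrist0.png

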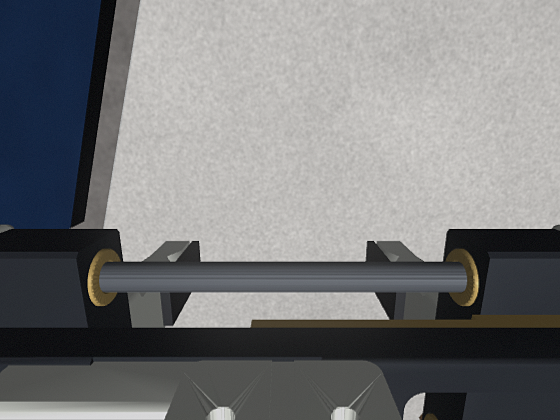

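The scene view shows these candidates:
- **Storey:** the slab on the model at (290,232). The look-alikes are small loose slabs at (240,170) and (186,243).
- **Roof:** the ribbed plank at (418,196). The offcut is the plain bar at (418,272).
- **Pin:** the red head in the cork block at (110,185). The purple look-alike is at (137,155).
- **Others:** glue stick (142,300), tree (309,204), white block (263,286), cork house (334,268).

I'll check these in a close crop and by rough positions.

```bash
cat > h.py <<'E'
import cv2,numpy as np
from rig import robot
def K(n):
    c=robot.camera_info(n); f=210/np.tan(np.radians(c['vfov']/2)); return f,c['cx'],c['cy'],c
def c2w(n,pose=None):
    c=robot.camera_info(n)
    if n!='wrist': return np.linalg.inv(c['view'])
    T=np.eye(4); T[:3,:3]=pose[1]; T[:3,3]=pose[0]; return T@c['T_tool_cam']
def ray(n,uv,M):
    f,cx,cy,_=K(n); uv=np.atleast_2d(uv).astype(float)
    d=np.c_[(uv[:,0]-cx)/f,(uv[:,1]-cy)/f,np.ones(len(uv))]@M[:3,:3].T
    return M[:3,3],d
def onplane(n,uv,z,M):
    o,d=ray(n,uv,M); t=(z-o[2])/d[:,2]; return o+d*t[:,None]
def cloud(n,d,M):
    f,cx,cy,_=K(n); v,u=np.mgrid[0:420,0:560]
    P=np.stack([(u-cx)/f*d,(v-cy)/f*d,d],-1)
    return P@M[:3,:3].T+M[:3,3]
def shot(n,name):
    pose=(np.array(robot.read_position()),np.array(robot.read_tcp_rot()))
    p,d=robot.grab_frame(n); cv2.imwrite(f'pics/{name}.png',p[:,:,::-1])
    np.savez(f'pics/{name}.npz',p=p,d=d,pos=pose[0],R=pose[1]); return p,d,c2w(n,pose)
def down(yaw):  # yaw deg: tool y axis (jaw) direction angle ; tool z down
    a=np.radians(yaw); y=np.array([np.cos(a),np.sin(a),0]); z=np.array([0,0,-1.]); return np.c_[np.cross(y,z),y,z]
E
python3 - <<'E'
from h import *
D=np.load('pics/scene0.npz');p,d=D['p'],D['d'];M=c2w('scene');C=cloud('scene',d,M)
for n,(u,v) in dict(storey=(290,226),roof=(418,196),off=(418,272),red=(110,181),stand=(117,192),pur=(135,150),l1=(240,170),l2=(186,243),glue=(137,290),tree=(309,204),wb=(263,286),ch=(334,268),board=(275,280)).items():
    print(n,C[v-1:v+2,u-1:u+2].reshape(-1,3).mean(0).round(3))
big=cv2.resize(p[130:310,90:450,::-1],None,fx=2.2,fy=2.2,interpolation=cv2.INTER_CUBIC)
cv2.imwrite('pics/crop0.png',cv2.convertScaleAbs(big,alpha=1.8))
E
```

```text
storey [0.576 0.032 0.068]
roof [0.502 0.339 0.013]
off [0.687 0.276 0.018]
red [ 0.451 -0.314  0.114]
stand [ 0.451 -0.31   0.077]
pur [ 0.368 -0.268  0.108]
l1 [ 0.37  -0.049  0.008]
l2 [ 0.551 -0.182  0.008]
glue [ 0.684 -0.261  0.089]
tree [0.501 0.088 0.028]
wb [ 0.682 -0.036  0.034]
ch [0.661 0.108 0.03 ]
board [ 0.661 -0.009  0.009]
```

View pics/crop0.png

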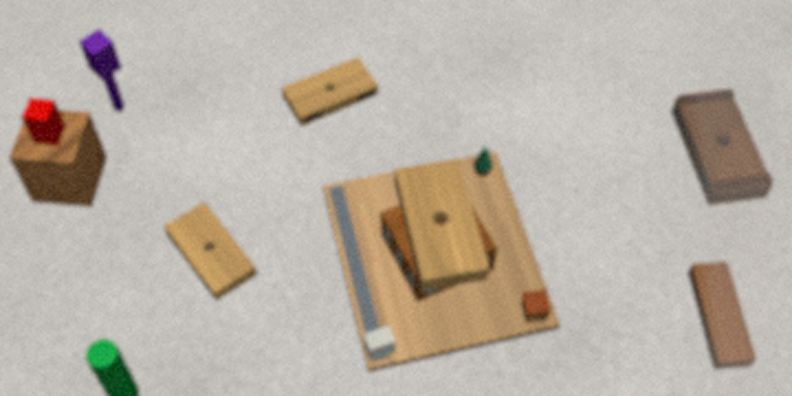

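```bash
python3 - <<'E'
from h import *
D=np.load('pics/scene0.npz');d=D['d'];C=cloud('scene',d,c2w('scene'))
def rect(name,c,r,z0,z1):
    m=(np.hypot(C[...,0]-c[0],C[...,1]-c[1])<r)&(C[...,2]>z0)&(C[...,2]<z1)&(d>0)
    P=C[m]; R=cv2.minAreaRect((P[:,:2]*1000).astype(np.float32)); print(name,len(P),np.round(R[0],1),np.round(R[1],1),round(R[2],1),np.median(P[:,2]).round(4))
rect('roof',(.502,.339),.085,.018,.04); rect('storey',(.576,.032),.08,.06,.08)
rect('red',(.451,-.31),.05,.105,.13); rect('stand',(.451,-.31),.06,.07,.082);rect('board',(.58,.03),.16,.006,.016)
E
```

```text
roof 1246 [503.  335.4] [120.8  62.8] 1.2 0.0236
storey 1634 [583.1  29.6] [123.5  60.9] 3.8 0.0695
red 164 [ 447.2 -320.3] [25.  27.5] 74.9 0.1141
stand 511 [ 447.6 -320.9] [62.  63.8] 77.9 0.075
board 4634 [584.2  28.7] [202.2 180.6] 6.0 0.0097
```

```bash
python3 - <<'E'
from h import *
def pick(p,yaws):
    q0=np.array(robot.read_qpos()); b=None
    for y in yaws:
        q=robot.ik(p,down(y))
        if q is not None:
            c=abs(np.array(q)-q0).max(); print(y,np.round(q,1))
            if b is None or c<b[0]: b=(c,y)
    return b[1]
for nm,p,ys in [('pinv',[.447,-.32,.27],(76,256)),('storv',[.583,.03,.25],(95,275)),('roofv',[.503,.335,.21],(91,271))]:
    y=pick(p,ys); robot.goto(p,down(y)); shot('wrist',nm); print(nm,y,robot.read_t(),robot.read_position())
print(robot.read_force())
E
python3 -c "
import cv2,numpy as np
a=[cv2.resize(cv2.imread(f'pics/{n}.png'),(400,300)) for n in ('pinv','storv','roofv')]
cv2.imwrite('pics/m.png',np.vstack([np.hstack(a[:2]),np.hstack([a[2],a[2]*0])]))"
```

```text
76 [-15.2   7.2 -11.3   0.  -71.4 -88.8]
256 [-15.2   7.2 -11.3   0.  -71.4  91.2]
pinv 76 1.7417 [ 0.44668847 -0.32061517  0.26980362]
95 [  22.1   11.2   -9.1    0.   -69.7 -107.1]
275 [ 22.1  11.2  -9.1   0.  -69.7  72.9]
storv 95 3.1917 [0.58294286 0.02884707 0.25018818]
91 [  52.2   14.6  -10.     0.   -65.4 -141.2]
271 [ 52.2  14.6 -10.    0.  -65.4  38.8]
roofv 91 4.45 [0.50369093 0.33389343 0.21027939]
[ 0.43543237 -0.07394826  0.48325695]
```

View pics/m.png

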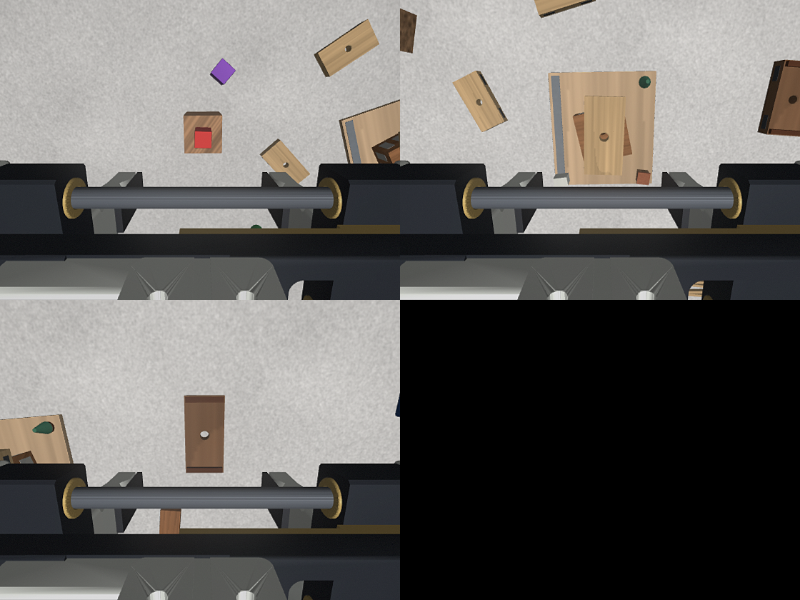

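The wrist views are clear. The red head is at about (283,193) in pinv, the storey hole at (286,192) in storv with the twisted core on either side of the slab, and the roof hole at (286,188) in roofv. Next I'll measure them.

```bash
cat >> h.py <<'E'
def load(nm,cam='wrist'):
    D=np.load(f'pics/{nm}.npz'); M=c2w(cam,(D['pos'],D['R'])); return D['p'],D['d'],M
def toprect(nm,c,r,z0,z1,zt,cam='wrist',col=None):
    p,d,M=load(nm,cam); C=cloud(cam,d,M)
    m=(np.hypot(C[...,0]-c[0],C[...,1]-c[1])<r)&(C[...,2]>z0)&(C[...,2]<z1)&(d>0)
    if col is not None: m&=col(p.astype(int))
    v,u=np.nonzero(m); P=onplane(cam,np.c_[u,v],zt,M)
    hull=cv2.convexHull((P[:,:2]*1000).astype(np.float32))
    R=cv2.minAreaRect(hull)
    print(nm,len(u),'zmed',np.median(C[m][:,2]).round(4),'c',np.round(R[0],1),'size',np.round(R[1],1),'ang',round(R[2],2)); return R,m
def hole(nm,c,zt,cam='wrist',r=.02):
    "hole centre: pixels inside roi whose depth/brightness differs from slab"
    p,d,M=load(nm,cam); v,u=np.mgrid[0:420,0:560]
    P=onplane(cam,np.c_[u.ravel(),v.ravel()],zt,M).reshape(420,560,3)
    roi=np.hypot(P[...,0]-c[0],P[...,1]-c[1])<r
    g=cv2.cvtColor(p,cv2.COLOR_RGB2GRAY).astype(float); med=np.median(g[roi])
    m=(roi&(abs(g-med)>30)).astype(np.uint8)
    n,l,s,ce=cv2.connectedComponentsWithStats(m); k=1+np.argmax(s[1:,4])
    cn,_=cv2.findContours((l==k).astype(np.uint8),0,2)
    e=cv2.minEnclosingCircle(cn[0])
    q=onplane(cam,[ce[k],e[0]],zt,M)
    print(nm,'hole px',ce[k].round(1),s[k],'world centroid',(q[0]*1000).round(1),'circ',(q[1]*1000).round(1)); return q
E
python3 - <<'E'
from h import *
toprect('roofv',(.503,.335),.085,.018,.04,.027); hole('roofv',(.503,.335),.024)
toprect('storv',(.583,.030),.08,.06,.08,.070); hole('storv',(.583,.030),.070)
toprect('storv',(.583,.030),.16,.006,.016,.010)
toprect('pinv',(.447,-.32),.05,.105,.13,.115); toprect('pinv',(.447,-.32),.06,.07,.082,.075)
# core top sides
p,d,M=load('storv');C=cloud('wrist',d,M)
m=(np.hypot(C[...,0]-.583,C[...,1]-.03)<.07)&(C[...,2]>.045)&(C[...,2]<.054)
v,u=np.nonzero(m);P=onplane('wrist',np.c_[u,v],.05,M)[:,:2]*1000;print(len(P),cv2.minAreaRect(cv2.convexHull(P.astype(np.float32))))
cv2.imwrite('pics/s2.png',cv2.resize(p[80:270,180:400,::-1],None,fx=3.5,fy=3.1,interpolation=2))
E
```

```text
roofv 5800 zmed 0.0241 c [501.8 337.6] size [117.7  59.5] ang 0.98
roofv hole px [285.8 189. ] [280 183  13  13 112] world centroid [501.5 337.7  24. ] circ [501.5 337.7  24. ]
storv 6001 zmed 0.07 c [582.8  31.7] size [120.2  60. ] ang 3.51
storv hole px [285.1 191.5] [279 186  13  12 130] world centroid [582.2  31.7  70. ] circ [582.2  31.8  70. ]
storv 14534 zmed 0.0101 c [584.1  30.6] size [199.6 179.5] ang 5.83
pinv 598 zmed 0.1149 c [ 445.  -318.6] size [23.8 25.5] ang 75.49
pinv 2166 zmed 0.075 c [ 445.6 -318.7] size [60.1 60.2] ang 75.96
1014 ((572.3058471679688, 26.933338165283203), (104.45741271972656, 79.75659942626953), 17.268373489379883)
```

View pics/s2.png

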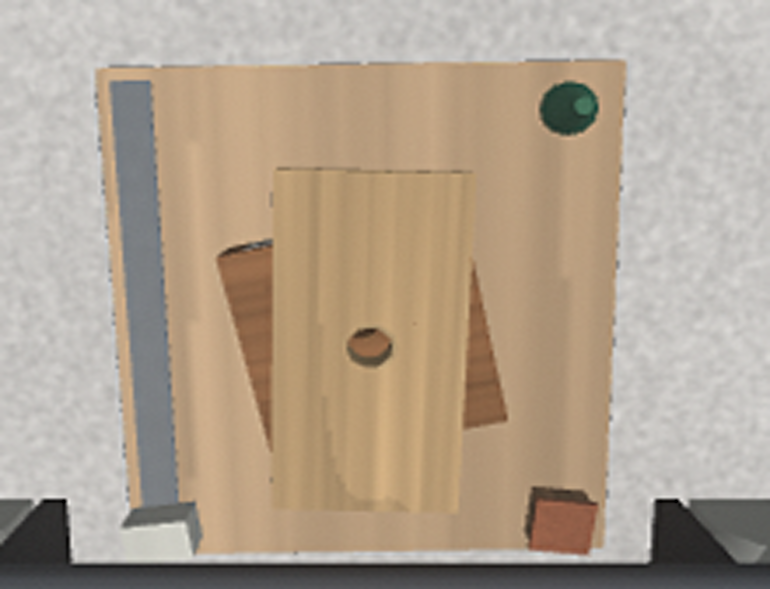

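```bash
python3 - <<'E'
from h import *
p,d,M=load('storv')
c=p[178:206,270:300]; g=cv2.convertScaleAbs(c[:,:,::-1],alpha=1.3)
cv2.imwrite('pics/hole.png',cv2.resize(g,None,fx=16,fy=16,interpolation=0))
C=cloud('wrist',d,M); print((C[184:200,277:294,2]*1000).round(0).astype(int))
cz=(C[...,2]>.045)&(C[...,2]<.054)
L,R=[],[]
# core edges: pixels of core top along outer left side
m=((np.hypot(C[...,0]-.583,C[...,1]-.03)<.075)&cz).astype(np.uint8)
n,l,s,ce=cv2.connectedComponentsWithStats(m)
for k in range(1,n):
    if s[k,4]>60:
        v,u=np.nonzero(l==k);P=onplane('wrist',np.c_[u,v],.05,M)[:,:2]*1000
        h=cv2.approxPolyDP(cv2.convexHull(P.astype(np.float32)),2,True)[:,0]
        e=np.roll(h,-1,0)-h; print(k,s[k],h.round(1).tolist(),np.degrees(np.arctan2(e[:,1],e[:,0])).round(1),np.hypot(*e.T).round(0))
print(robot.read_position())
E
```

```text
[[ 69  71  69  70  71  71  70  70  71  70  71  71  70  70  70  69  70]
 [ 70  70  70  71  69  71  70  69  69  69  70  71  70  70  71  70  70]
 [ 69  69  70  70  69  68  32  32  35  40  46  68  70  69  70  69  69]
 [ 70  70  68  69  37  39  37  39  41  47  50  49  49  68  70  70 408]
 [ 71  68  68  45  46  43  44  47  47  47  49  50  51  49  69  69  70]
 [ 69  71  68  49  50  49  47  50  50  50  51  48  51  50  70  69  70]
 [ 69  69  50  50  50  50  52  50  50  51  49  51  49  51  52  69  70]
 [ 70  69  54  49  48  48  49  51  50  52  49  49  52  50  56  69  70]
 [ 69  69  57  50  49  50  49  50  49  51  49  50  50  50  59  70  70]
 [ 70  70  65  55  51  50  50  49  50  50  50  52  49  54  63  69  70]
 [ 69  68  67  59  54  51  51  50  50  50  50  50  56  59  68  69  70]
 [ 70  69  68  66  60  56  52  52  51  51  54  56  60  65  70  69  71]
 [ 69  70  68  70  65  61  58  57  58  59  60  61  66  69  69  70  71]
 [ 70  69  70  69  69  67  64  63  62  62  64  67  69  69  70  69  70]
 [ 70  69  70  71  70  70  69  67  67  67  68  68  69  71  70  70  70]
 [ 70  71  71  71  70 408  69  70  69  70  70  69  68  70  71  69  70]]
3 [242 159  16  64 563] [[625.0999755859375, 1.600000023841858], [552.2000122070312, -2.0999999046325684], [558.0, -18.399999618530273]] [-177.2  -70.4   16.6] [73. 17. 70.]
4 [312 166  13  53 363] [[614.7000122070312, 66.19999694824219], [609.9000244140625, 79.69999694824219], [554.4000244140625, 63.0]] [ 109.5 -163.3    3. ] [14. 58. 60.]
5 [279 186  13  10  83] [[586.0999755859375, 25.299999237060547], [590.2999877929688, 30.200000762939453], [590.0, 34.79999923706055], [583.7999877929688, 38.79999923706055], [579.5999755859375, 33.79999923706055], [582.5999755859375, 26.100000381469727]] [  49.3   94.9  146.9 -130.4  -69.   -13.4] [7. 5. 7. 6. 8. 4.]
[0.50369093 0.33389343 0.21027939]
```

View pics/hole.png

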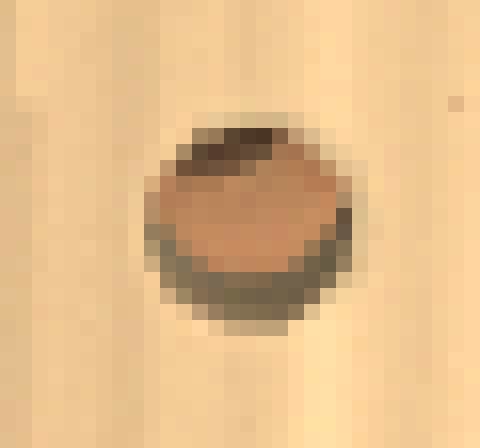

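Depth through the storey's hole drops below the core top on the −x side, which matches a core twist of about 16.7° and a hole towards 197°. I'll try that direction first and confirm it by feel. Now the roof.

```bash
cat >> h.py <<'E'
def fix(p,yaw,speed=.1):
    "line to p, then one correction so read_position matches"
    p=np.array(p,float); robot.servo_line(p,down(yaw),speed); e=p-np.array(robot.read_position()); return e
E
python3 - <<'E'
from h import *
c=np.array([.5017,.3366]); y=91.0
robot.goto([*c,.09],down(y)); e=np.r_[c,.09]-robot.read_position(); print('e',e.round(4))
e[2]=0
robot.servo_line(np.r_[c,.006]+e,down(y),.1); print(robot.read_position(),robot.read_force(),robot.read_t())
robot.move_gripper(0.0); print('w',robot.read_grip_width()*88,robot.read_position(),robot.read_force(),robot.read_t())
robot.servo_line(np.r_[c,.15]+e,down(y),.2); print(robot.read_position(),robot.read_force(),robot.read_grip_width()*88,robot.read_t())
shot('side','held')
E
```

```text
e [-0.0011  0.0002 -0.0009]
[0.50096272 0.33729242 0.0066927 ] [-0.63834529 -0.45126914  0.43618022] 5.9917
w 60.25643803418438 [0.50068047 0.33701814 0.00622696] [-0.61109055 -0.40789953  0.97611527] 6.5667
[0.4998047  0.33620391 0.14862671] [ 0.35839824 -0.98935901 -2.09475191] 60.1521232813308 7.4333
```

View pics/held.png

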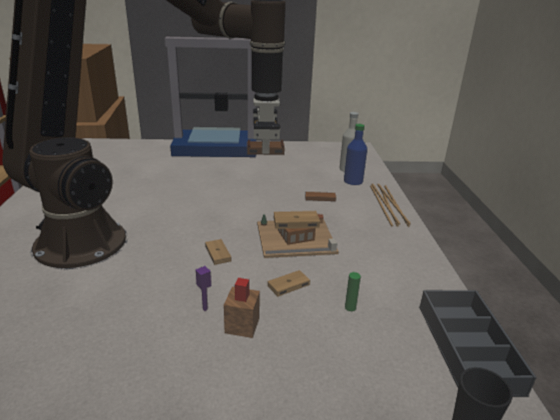

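The roof is held (60.2 mm wide, level) and the side view shows it clear. I'll place it.

```bash
python3 - <<'E'
from h import *
c=np.array([.5816,.0311]); y=94.0
robot.goto([*c,.13],down(y)); robot.dwell(.2)
R=[np.array(robot.read_position()) for _ in range(4)]; print(np.round(R,5))
e=np.r_[c,.13]-np.mean(R,0); f0=np.array(robot.read_force()); print(e.round(4),f0)
robot.servo_line(np.r_[c,.085]+e,down(y),.1)
z=.085
while z>.070:
    z-=.001; robot.servo_line(np.r_[c,z]+e,down(y),.05); f=np.array(robot.read_force())-f0
    if f[2]>3: break
print('contact',z,robot.read_position(),f,robot.read_t())
robot.move_gripper(1.0); print(robot.read_position(),robot.read_force())
robot.servo_line(np.r_[c,.25]+e,down(y),.25)
shot('wrist','placed'); print(robot.read_t())
toprect('placed',(.583,.030),.085,.088,.105,.097); hole('placed',(.5825,.031),.094)
toprect('placed',(.583,.030),.16,.006,.016,.010)
p,d,M=load('placed')
cv2.imwrite('pics/s3.png',cv2.resize(p[80:270,180:400,::-1],None,fx=3.5,fy=3.1,interpolation=2))
E
```

```text
[[0.58169 0.03229 0.13006]
 [0.58169 0.03229 0.13006]
 [0.58169 0.03229 0.13006]
 [0.58169 0.03229 0.13006]]
[-0.0001 -0.0012 -0.0001] [ 0.82066268  0.24104545 -1.82342102]
contact 0.076 [0.58171798 0.02994384 0.07623396] [-1.91677467  0.26924067  3.92980443] 11.7417
[0.5815206  0.02992253 0.07595169] [ 0.55882631 -0.68702951 -0.02714019]
13.3417
placed 6922 zmed 0.0941 c [582.4  29.9] size [118.6  59.4] ang 4.06
placed hole px [282.1 201. ] [276 195  14  11  70] world centroid [585.   29.7  94. ] circ [582.9  30.   94. ]
placed 13870 zmed 0.0101 c [584.   30.5] size [199.5 179.5] ang 5.81
```

View pics/s3.png

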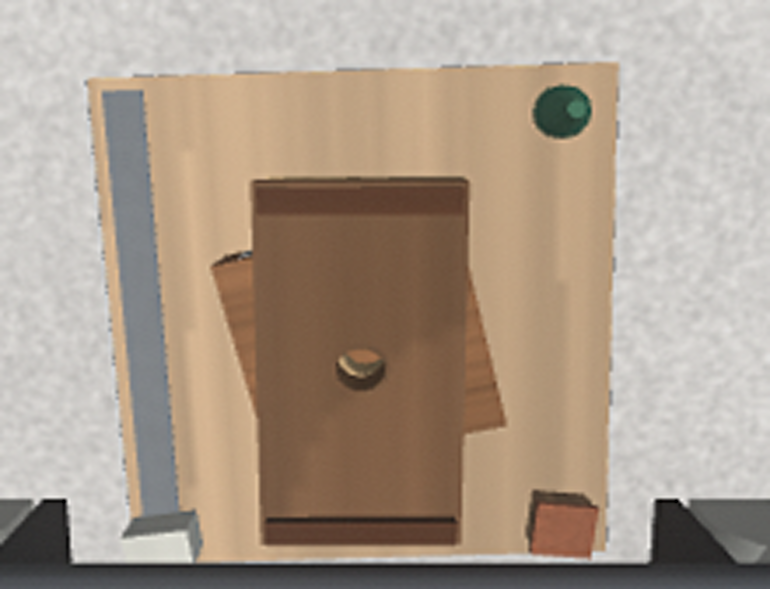

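The roof lies flat on the storey, but its hole sits about 1.8 mm towards −y of the storey's: a pale crescent shows at the left of the hole, around (345,368) in the crop. To mend it I'll squeeze both slabs between the jaws so they line up, and square them to the board (5.8°).

```bash
python3 - <<'E'
from h import *
c=np.array([.5825,.0309])
robot.servo_line([*c,.12],down(94.2),.25)
robot.servo_line([*c,.060],down(94.2),.1); print(robot.read_position(),robot.read_force())
robot.move_gripper(0.0); print('w',robot.read_grip_width()*88,robot.read_position(),robot.read_force())
robot.servo_line([*c,.060],down(95.8),.03); print(robot.read_position(),robot.read_force(),robot.read_ft_torque())
robot.move_gripper(1.0)
robot.servo_line([*c,.25],down(95.8),.25)
shot('wrist','placed2'); print(robot.read_t())
toprect('placed2',(.583,.030),.085,.088,.105,.097)
toprect('placed2',(.583,.030),.16,.006,.016,.010)
p,d,M=load('placed2')
a=cv2.resize(p[80:270,180:400,::-1],None,fx=2.2,fy=2.2,interpolation=2);b=cv2.resize(p[182:222,262:302,::-1],(300,418),interpolation=0)
cv2.imwrite('pics/s4.png',np.hstack([a,b]))
E
```

```text
[0.58312812 0.0310746  0.06080129] [ 0.43781145  0.08365626 -0.53598293]
w 60.463615768568644 [0.58262821 0.03104791 0.0602623 ] [-0.90955137  0.94218981  2.94066881]
[0.58277403 0.03098674 0.06028477] [0.09613918 0.20551077 4.50244257] [0.23169724 0.22705875 0.05326171]
17.2333
placed2 6930 zmed 0.0941 c [583.1  30.9] size [118.4  59.4] ang 5.79
placed2 13942 zmed 0.0101 c [584.2  30.6] size [198.9 179.5] ang 5.81
```

View pics/s4.png

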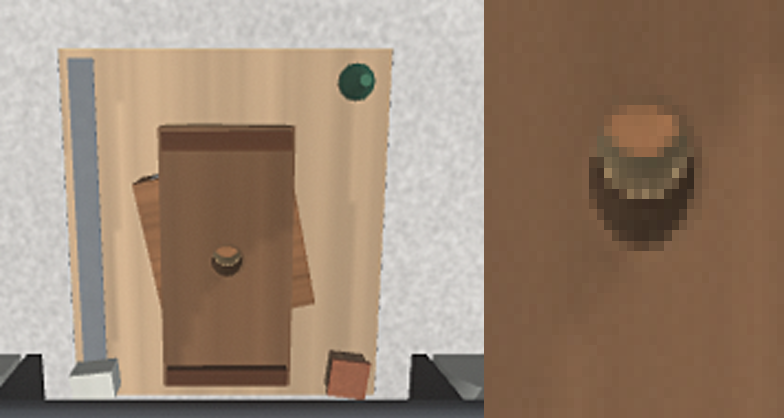

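Roof and storey are now square to the board (5.79° against 5.81°), and their holes line up at about (583.1, 30.9) mm. Now the pin.

```bash
python3 - <<'E'
from h import *
c=np.array([.4452,-.3186])
robot.move_gripper(0.65)
robot.goto([*c,.20],down(75.9)); robot.servo_line([*c,.14],down(75.9),.2)
robot.servo_line([*c,.082],down(75.9),.1); print(robot.read_position(),robot.read_force())
robot.move_gripper(0.0); p=robot.read_position(); print('w',robot.read_grip_width()*88,p,robot.read_force(),robot.read_t())
robot.servo_line([*c,.185],down(75.9),.2); print(robot.read_grip_width()*88,robot.read_position(),robot.read_force())
robot.goto([.5831,.0309,.215],down(95.8)); robot.servo_line([.5831,.0309,.195],down(95.8),.1)
robot.dwell(.2); print(robot.read_position(),robot.read_force(),robot.read_grip_width()*88,robot.read_t())
a=shot('scene','pin1')[0]; b=shot('side','pin1s')[0]; w=shot('wrist','pin1w')[0]
k=lambda i,r,cc:cv2.resize(i[r:r+110,cc:cc+110,::-1],(390,390),interpolation=2)
cv2.imwrite('pics/s5.png',np.hstack([k(a,150,235),k(b,155,240)])); 
E
```

```text
[ 0.44575736 -0.31883998  0.08272006] [ 0.66832267 -0.07114994 -0.26715676]
w 23.475874505557385 [ 0.44525732 -0.31861218  0.08213621] [-0.04957594  0.84791224  1.39567975] 21.2
24.22095686911403 [ 0.44450547 -0.31815719  0.18388297] [-0.2315949  -0.42416087 -1.87333978]
[0.58344205 0.03072815 0.1955947 ] [-0.93197044  0.58304477 -0.9901284 ] 24.136409010507876 23.825
```

View pics/s5.png

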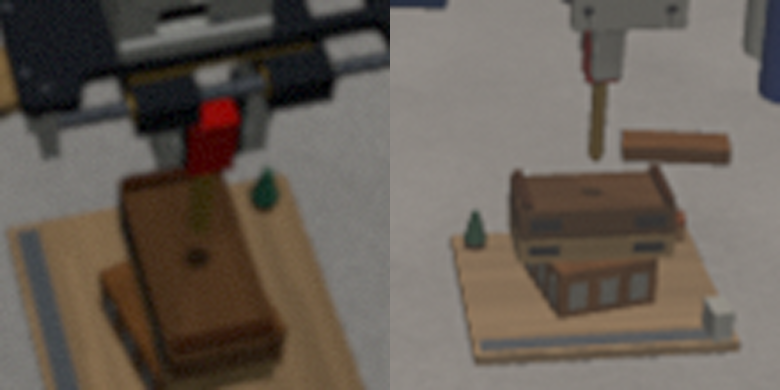

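View pics/pin1w.png

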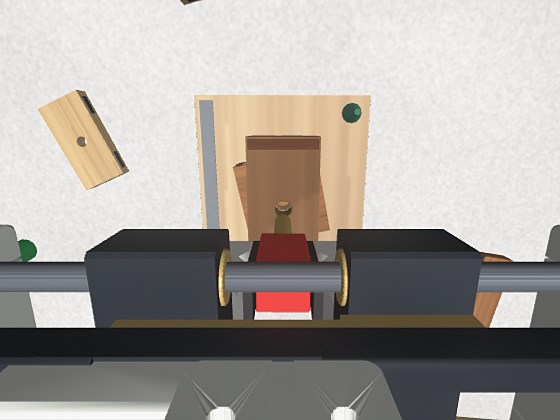

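The pin hangs upright over the roof hole. In the wrist view the rod's tip, at about (283,215), points at the hole at (283,206). I'll lower it gently and watch the force.

```bash
cat >> h.py <<'E'
D_TIP=.0751
def descend(xy,z,z1,lim,f0,step=.002,speed=.06,yaw=95.8):
    f=np.zeros(3)
    while z>z1+1e-6:
        z=max(z-step,z1); robot.servo_line([*xy,z],down(yaw),speed); f=np.array(robot.read_force())-f0
        if f[2]>lim or np.hypot(*f[:2])>12: break
    p=np.array(robot.read_position()); print('cmd z',round(z,4),'tip',(p-[0,0,D_TIP]).round(4),'f',f.round(1),'w',round(robot.read_grip_width()*88,1),'t',robot.read_t()); return z
E
python3 - <<'E'
from h import *
f0=np.array(robot.read_force()); np.save('f0.npy',f0); xy=(.5831,.0309)
z=descend(xy,.195,.165,5,f0,.01); z=descend(xy,z,.150,5,f0,.003)
z=descend(xy,z,.128,5,f0,.003); z=descend(xy,z,.120,5,f0,.001)
E
```

```text
cmd z 0.165 tip [0.5828 0.0308 0.0893] f [-0.   0.1  0.6] w 24.4 t 24.925
cmd z 0.15 tip [0.583  0.0309 0.0746] f [-1.2 -0.4  1.1] w 23.7 t 26.175
cmd z 0.128 tip [0.5832 0.0309 0.0529] f [-0.1 -0.   0.7] w 24.2 t 28.175
cmd z 0.124 tip [0.5834 0.0309 0.0498] f [-2.1 -0.3  7.8] w 24.3 t 29.175
```

The tip touches the core top at z = 49.8 mm with 7.8 N, as expected. I'll slide towards 197° under light pressure.

```bash
cat > slide.py <<'E'
from h import *
def slide(a,b,z,f0,n):
    for s in np.linspace(0,1,n+1)[1:]:
        xy=np.array(a)+s*(np.array(b)-a)
        robot.servo_line([*xy,z],down(95.8),.03); f=np.array(robot.read_force())-f0
        p=np.array(robot.read_position())
        print((p*1000).round(2)-[0,0,75.1],f.round(1),robot.read_t())
        if np.hypot(*f[:2])>20 or f[2]>20: print('stop: force'); return xy,False
        if f[2]<1.5:
            robot.servo_line([*xy,z-.002],down(95.8),.03); f=np.array(robot.read_force())-f0; print('probe',f.round(1))
            if f[2]<4: print('DROP'); return xy,True
            robot.servo_line([*xy,z],down(95.8),.03)
        elif f[2]>12: z+=.0003
    return xy,False
E
python3 - <<'E'
from slide import *
f0=np.load('f0.npy')
xy,ok=slide([.5831,.0309],[.5757,.0281],.1241,f0,6); print(xy,ok)
E
```

```text
[582.81  30.7   49.84] [-0.7  0.2  5.9] 29.425
[581.8   30.3   49.72] [2.2 1.6 6.3] 29.675
[580.74  29.91  49.71] [4.7 1.9 6.4] 29.925
[577.67  29.03  48.55] [2.4 0.2 2.9] 30.175
[576.2   28.37  48.46] [2.5 1.2 2. ] 30.425
[574.82  27.79  48.47] [-0.2  0.2 -0.6] 30.675
probe [-0.8 -0.3 -0.1]
DROP
[0.5757 0.0281] True
```

```bash
python3 - <<'E'
from h import *
f0=np.load('f0.npy'); xy=(.5760,.0283)
z=descend(xy,.1221,.106,8,f0,.003)
if z<.107: z=descend(xy,z,.098,8,f0,.001)
E
```

```text
cmd z 0.106 tip [0.576  0.0283 0.0309] f [ 0.2 -0.5 -0.4] w 23.9 t 32.425
cmd z 0.1 tip [0.5762 0.0283 0.026 ] f [-3.9  0.1 10.1] w 23.9 t 33.925
```

The tip is at 26.0 mm, exactly where the head should seat. I'll release and check.

```bash
python3 - <<'E'
from h import *
xy=(.5760,.0283)
robot.servo_line([*xy,.1008],down(95.8),.02)
robot.move_gripper(0.65); robot.servo_line([*xy,.16],down(95.8),.15); robot.servo_line([*xy,.29],down(95.8),.3)
p=shot('wrist','fin')[0]; s=shot('side','fins')[0]; print(robot.read_t(),robot.read_force())
toprect('fin',(.576,.028),.085,.088,.105,.097); toprect('fin',(.576,.028),.04,.12,.15,.134); toprect('fin',(.583,.030),.16,.006,.016,.010)
toprect('fin',(.576,.028),.03,.05,.2,.134,col=lambda q:(q[...,0]>120)&(q[...,1]<90))
cv2.imwrite('pics/s6.png',np.hstack([cv2.resize(p[60:270,170:380,::-1],(400,400),interpolation=2),cv2.resize(s[170:280,230:340,::-1],(400,400),interpolation=2)]))
E
```

```text
36.1667 [ 0.22956497 -0.24860344 -0.07550045]
fin 4920 zmed 0.0942 c [576.1  28.2] size [117.6  59.5] ang 5.76
fin 615 zmed 0.1338 c [575.7  28.4] size [25.6 23.3] ang 5.74
fin 11587 zmed 0.0101 c [583.8  30.6] size [198.1 179.7] ang 5.77
fin 573 zmed 0.1339 c [573.7  28.2] size [29.6 23.3] ang 5.74
```

View pics/s6.png

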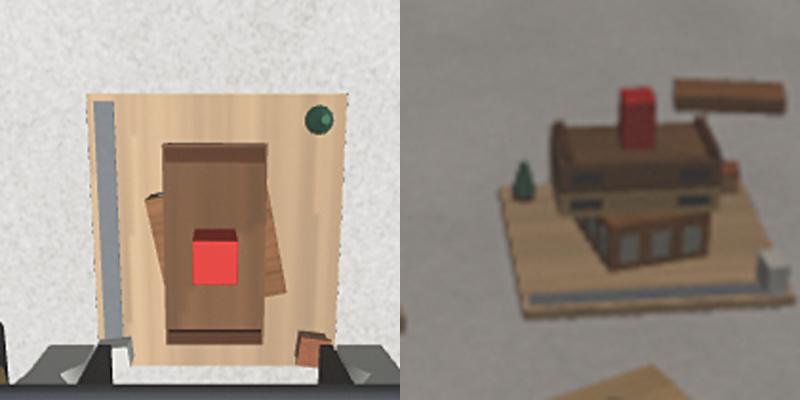

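The head top is at 133.8 mm (expected 134), the roof is flat at 94 mm and square to the board, and the storey looks lined up with it. The bystanders on the board look unmoved. I'm handing it in.

```bash
python3 -c "
from rig import robot
robot.job_done(); print(robot.read_t())"
```

```text
the job is handed in; nothing more can be done
the job is handed in; nothing more can be done
```

The job is done and handed in at about 36 s of the 72 s allowed. The roof is on the storey, and the red pin is pushed fully home through both into the core.

- **Roof:** I laid it flat on the storey and let go. The check showed the holes about 1.8 mm apart, so I squeezed both slabs together once between the jaws, squared them to the board and let go again.
- **Hidden hole:** The wrist camera's depth picture had caught the hole's rim through the storey's hole, so I tried that direction (about 197°) first. The pin touched the core top at 49.8 mm, and after about 7 mm of sliding it dropped in.
- **Force:** The highest reading was about 10 N, when the head met the roof.
- **Last checks:**
  - The pin tip was at 26.0 mm, as expected for a seated head.
  - The head top was at 133.8 mm, against 134 expected.
  - The roof was at 5.76° and the board at 5.77°.
  - The storey's final angle I judged only by eye; it looked lined up with the roof.
  - The bystanders on the board looked unmoved; I did not look again at the glue stick or the purple pin.
- **Disagreement:** The scene and wrist cameras differed by about 2 mm. I used the wrist camera, and where the roof ended up agreed with it.

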